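# Thread a bottle hanger onto the sauce rail and lock it under the guard

### The arm

A 7-joint arm with a two-finger parallel gripper is mounted at the origin on the work surface. World frame = base frame: x ahead of the robot, y to its left, z up, the work surface at z = 0. Lengths are in m, angles in rad, forces in N, time in s.
With the tool pointing down it reaches from about 0.425 to 1.025 m from the base axis. Payload 9.4 kg.
Tool frame: the origin (TCP) lies on the centre line of the jaws, within the pads' length; the fingertips stand ahead of it and the grasp point (between the pads) lies 11 mm behind it (ctrl.tip_extent is the z of the fingertips in the tool frame, in m); z points along the fingers, y is the direction in which the jaws open and shut (so a half turn about z gives the same grasp; the last joint's range is limited). The gripper opens to 93 mm and grips with 3 to 60 N. Pads are 15 mm wide; open, the fingers measure 128 mm over their backs; the gripper's body (75 mm by 188 mm) begins 65 mm behind the grasp point.
Start: joints at [1.208, 0.599, -0.003, 1.599, 0.002, 0.943, -0.08], TCP at [0.204, -0.696, 0.227] pointing down, gripper open.
Joint ranges: [-2.57, 2.57], [-0.35, 1.97], [-1.29, 1.29], [0.11, 2.56], [-1.05, 4.19], [0.11, 1.86], [-2.63, 2.63]. Speed limits (rad/s): [2.22, 2.22, 3.01, 3.01, 3.14, 3.14, 3.14].

### API

Orientations are given as a rotation vector (axis times angle).
In Python, from bench import ctrl gives the robot as it stands.
- The arm moves only by the tool drive_tool, never from a script. Its argument "rows" is a list of rows, each an object with "fingers": the closure, from -1 (fully open) to 1 (shut), so that 0 is half open; "translation": the shift along the tool's x, y, z scaled (see below), a list of three; "twist": the turn about the tool's z scaled (see below). In form: [{"fingers": fingers, "translation": [tx, ty, tz], "twist": twist}, ...]. A call has exactly 8 rows; each row is the pose to reach, as a shift and turn from the pose commanded when the call began, along the tool's axes at that moment; what a row does not reach only later rows make up. The controller multiplies each number of a shift by 150 mm and each number of a turn by pi/4 rad. A row lasts 1/12 s, in which the tool goes at most 41.7 mm and 7.16 degrees, less where a joint would pass 70% of its speed; a pose out of reach is approached as far as the arm can. A call with a number of a shift or a turn outside -1 to 1 is refused whole. A call with a gripper value outside its range is refused whole. The fingers move at their own pace and stop on an object; "newtons" is the grip in N (left out, the last holds). Time passes only in rows, so rows that repeat a pose let the fingers close, or fill a call up. It gives the time, the measured TCP pose, the force and the opening at its end, in the units of the state.
- ctrl.read_state(): the state, without advancing time (a new reading comes with each control period).
- ctrl.grab_frame(name): name is "scene" or "top" or "wrist"; returns (picture, depth): 480x640x3 uint8, red, green, blue; 480x640 float32, m along the optical axis (not along the pixel's ray), 0 where there is no reading.
- ctrl.get_calibration(name): a dict with "fx", "fy", "cx", "cy" (pixels), "D" ([k1, k2, p1, p2, k3] as OpenCV has them; the pictures are not rectified), "rvec" (rotation vector, rad) and "tvec" (3), from world to camera coordinates, as OpenCV has them; the wrist camera has in their place "mount" (4x4, takes a point from camera to tool coordinates, whose origin is the TCP and whose axes are the flange's). Camera axes: x right, y down, z forward; pixel columns grow to the right and rows downward; lengths in m; the calibration is good to about 2 mm. A picture is of the moment at which its call begins: read the wrist's pose just before it. get_calibration takes no time and is no camera call.
- ctrl.finish_job(): hands the job in, once; it reports no verdict.
The state is a dict: "t": time; "joints": joint angles; "qvel": joint speeds; "tau": joint torques, N m; "eef_pos": TCP position; "tcp_rot": TCP orientation; "ft_force": force on the tool from outside, world axes, zero at the start; "ft_torque": the same for the moment, N m; "opening": finger opening in m.
Only numpy, scipy, OpenCV 4.12 (cv2) and the standard library are available. Lean on these libraries where they do the work, as an engineer would, in place of code of your own. Each camera call takes 0.05 s, during which the arm holds its last target. There are 200 camera calls.

### The job

Put the loose sauce-bottle hanger on the rail: thread it on at the rail's open rounded end, bottle hole to the rail's front, and slide it under the clear guard until it is fully home at the red bumper with the orange spring tongue up again behind it. Do not ram the bumper, and leave the bottles and the carton where they stand.

Things in the scene. Friction and masses are not known exactly. Their poses are not given: they have to be found in the camera images.
- rail: White plinth 110 x 340 x 40 mm (y -140 to 200) carrying the fixed sauce rail; place, height, yaw vary. Rail along its y; -x is its front. Rail of T section: flange 36 mm wide, 8 thick, y from -130 (open end, rounded 18 mm radius) to 182; web under it 12 wide, 40 high. The flange top is nominally 135 mm above this origin but shimmed up to 5 mm up or down: not measured, feel for it.
- rail_mouth (a point): Nominal tip of the rail's open end, on its axis (rail y = -130 mm): exact in plan, but the true flange top is up to 5 mm higher or lower. Axes as the rail's: +y leads along the rail to the red bumper.
- rail_far (a point): Nominal point on the rail axis near its far end (rail y = 150 mm), same height error. A fixed clear guard plate 130 mm wide lies 70 to 75 mm above the flange top from rail y = 52 to 202 mm, on two 12 mm posts at x = +-45, y = 190. When the hanger is home it leaves no room for fingers round the grip: the last stretch is pushed from behind.
- bumper (a joint): Red sprung bumper (60 mm wide, 50 tall) closing the rail under the guard. Its face stands somewhere from rail y = 130 to 150 mm: not measured. Value: how far it is pushed in (m, 0 = out, stop at 10 mm); it starts to give at 15 N and then adds 4 N per mm. Pushing it in over 5 mm (35 N) counts as ramming.
- tongue (a joint): Orange spring tongue on the flange, 14 mm wide, hinged 172 mm before the bumper's face (on the open-end side), tip 124.5 mm before it, 6.5 mm above the flange. 0 = up, 0.1 to 0.2 rad = pressed down. The 120 mm saddle presses it down while sliding over it (push very roughly 3 to 10 N); it springs up behind the saddle only within the last 4 mm before the bumper.
- hanger_grip (a point): Centre of the black upright grip (14 mm in x, 36 in y, 40 tall) on the loose bottle hanger (about 0.3 kg), 57.5 mm above its underside, over the middle of its green saddle; axes as the hanger's. The hanger starts upright on the counter. Threaded on the rail its underside is 14 to 17.5 mm below the flange top, so this point is 40 to 43.5 mm above the flange top.
- hanger_saddle (a point): Middle of the saddle's underside. Green saddle 56 mm in x, 120 in y (slides along y), 37.5 tall; the grip stands on it. Upside-down channel, 40 wide inside (2 mm play each side of the flange) and 11.5 high inside (3.5 play), open at both ends; roof solid from 17.5 to 37.5 mm up. Two lips below, 6 mm thick, hook under the flange and leave a 20 mm gap for the web.
- hanger_hole (a point): Centre of the 50 mm bottle hole, on top of the hanger's steel plate: 68 mm in front (-x) of its middle, 24 mm above its underside. The plate is 80 x 80 x 6 mm, x from -28 to -108 mm. Axes as the hanger's.
- mayo_bottle: Cream squeeze bottle, 62 mm across, 188 mm tall, standing; origin at the centre of its base. Leave alone.
- ketchup_bottle: Red squeeze bottle, 62 mm across, 188 mm tall, standing; origin at the centre of its base. Leave alone.
- paper_carton: Red and white deli-paper carton 90 x 240 x 70 mm; origin at the centre of its base. Leave alone.
Not all that is in view belongs to the job. There is more than one size of the part that bears hanger_grip; the job needs the smallest.

How it is judged:
By the outcome, as a careful person would: the job done as asked, in the order asked, and still so for the second after the job is handed in, with the robot touching nothing.
It also fails if it takes over 72 s, if anything falls off the work surface, if the arm or the gripper's body presses on something with over 40 N, if the wrist force passes 120 N, or if a joint passes its speed limit or range.

## Working session

There is one attempt and no reset: what is moved stays moved. The work goes in short steps, Python scripts to look and compute and a tool call to move; the robot and the scene stay as the last step left them, time stands still between calls to the robot, and variables do not carry over. Pictures are saved under pics/ and viewed, about 8 in all and at most 12, crops included, and the job is handed in when it is done.

Besides the shell and the picture viewer there is one more tool, called after "Request:" in YAML: its name, and indented under it one key for each argument. drive_tool: Moves the arm, as the interface text tells. Shifts and turns lie within -1 to 1; 1 stands for 150 mm of shift or pi/4 rad of turn. Its arguments: {"type":"object","properties":{"rows":{"type":"array","items":{"type":"object","properties":{"fingers":{"type":"number"},"translation":{"type":"array","items":{"type":"number"}},"twist":{"type":"number"}}}},"newtons":{"type":"number"}},"required":["rows"]}

```bash
mkdir -p pics; ls; cat > h.py <<'E'
import numpy as np,cv2
from bench import ctrl
from scipy.spatial.transform import Rotation as R
def grab(n,save):
    s=ctrl.read_state(); p,d=ctrl.grab_frame(n); cv2.imwrite('pics/%s.png'%save,p[:,:,::-1])
    c=ctrl.get_calibration(n)
    if n=='wrist':
        T=np.eye(4);T[:3,:3]=R.from_rotvec(s['tcp_rot']).as_matrix();T[:3,3]=s['eef_pos'];M=T@np.array(c['mount'])
    else:
        M=np.eye(4);M[:3,:3]=R.from_rotvec(np.ravel(c['rvec'])).as_matrix();M[:3,3]=np.ravel(c['tvec']);M=np.linalg.inv(M)
    K=np.array([[c['fx'],0,c['cx']],[0,c['fy'],c['cy']],[0,0,1]])
    np.savez('pics/%s.npz'%save,p=p,d=d,M=M,K=K,D=np.ravel(c['D']))
def load(save): return np.load('pics/%s.npz'%save)
def ray(f,uv):
    n=cv2.undistortPoints(np.array(uv,float).reshape(-1,1,2),f['K'],f['D']).reshape(-1,2)
    return np.c_[n,np.ones(len(n))]@f['M'][:3,:3].T, f['M'][:3,3]
def atz(f,uv,z):
    r,o=ray(f,uv); return o+r*((z-o[2])/r[:,2])[:,None]
def atd(f,uv):
    r,o=ray(f,uv); d=np.array([np.median([x for x in f['d'][int(v)-1:int(v)+2,int(u)-1:int(u)+2].ravel() if x>0] or [0]) for u,v in uv])
    return o+r*d[:,None]
def proj(f,P):
    M=np.linalg.inv(f['M']); return cv2.projectPoints(np.array(P,float).reshape(-1,1,3),cv2.Rodrigues(M[:3,:3])[0],M[:3,3],f['K'],f['D'])[0].reshape(-1,2)
E
python3 - <<'E'
from h import *
grab('top','top');grab('scene','scene')
s=ctrl.read_state();print(s,ctrl.tip_extent)
for n in('top','scene'):print(load(n)['M'].round(3))
E
```

```text
pics
{'t': 0.1, 'joints': array([ 1.2082968 ,  0.60007106, -0.00256933,  1.6000402 ,  0.00181651,
        0.9429197 , -0.07977025]), 'qvel': array([-0.00051705, -0.00107007,  0.00064385,  0.00098711,  0.00114263,
        0.00020248, -0.00152589]), 'tau': array([ 4.77418187e-03, -7.66558385e+01,  1.50227599e+00, -2.52941644e+01,
       -5.22805878e-02,  1.35694884e-02,  1.07651679e-04]), 'eef_pos': array([ 0.2042726 , -0.69517919,  0.22583067]), 'tcp_rot': array([-3.10816186e+00, -4.47393134e-01,  5.25028222e-04]), 'ft_force': array([-0.48087213, -0.45921635, -0.01658453]), 'ft_torque': array([ 0.08663138, -0.05618212, -0.08742385]), 'opening': 0.09333846752501007} 0.008
[[ 2.700e-02 -9.860e-01  1.660e-01  3.450e-01]
 [-1.000e+00 -2.700e-02  4.000e-03 -4.000e-02]
 [ 1.000e-03 -1.660e-01 -9.860e-01  1.453e+00]
 [ 0.000e+00  0.000e+00  0.000e+00  1.000e+00]]
[[-0.135  0.598 -0.79   1.433]
 [ 0.991  0.09  -0.1    0.067]
 [ 0.011 -0.797 -0.605  0.776]
 [ 0.     0.     0.     1.   ]]
```

View pics/top.png

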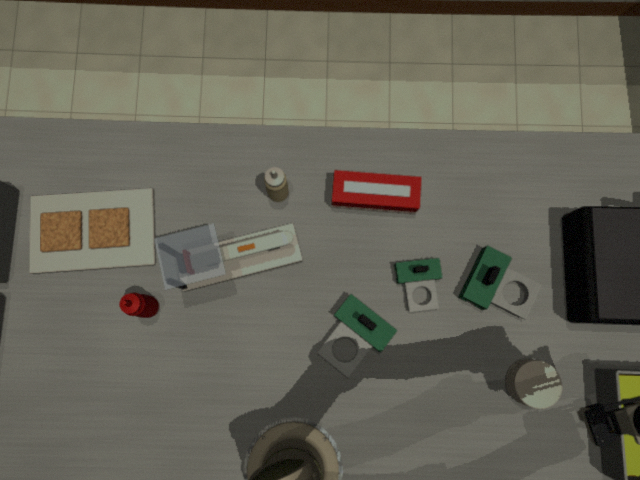

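View pics/scene.png

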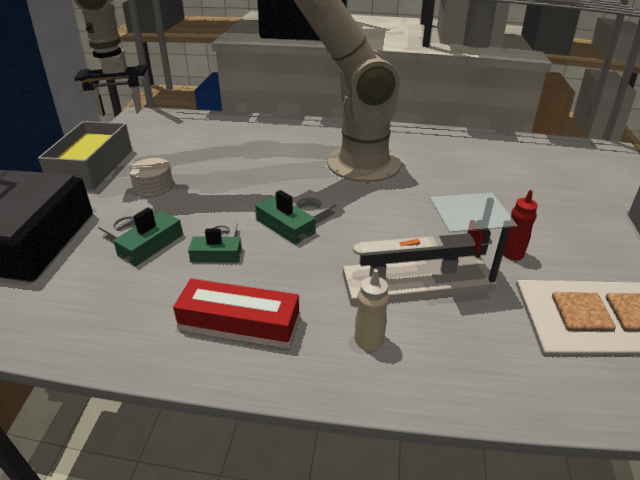

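```bash
python3 - <<'E'
from h import *
p=cv2.imread('pics/top.png')
a=cv2.resize(p[215:305,150:310],None,fx=5,fy=5,interpolation=cv2.INTER_CUBIC)
b=cv2.resize(p[250:320,385:545],None,fx=5,fy=5,interpolation=cv2.INTER_CUBIC)
a=cv2.convertScaleAbs(np.vstack([a,b[:150*2]]),alpha=1.5);cv2.imwrite('pics/c1.png',a[:,:800]);print(a.shape)
f=load('top')
for uv in [(420,269),(418,278),(400,275),(260,242),(278,238),(245,249),(240,263),(435,266),(420,268),(491,275)]:print(uv,atd(f,[uv]).round(4))
E
```

```text
(750, 800, 3)
(420, 269) [[ 0.526  -0.3199  0.0772]]
(418, 278) [[ 0.5065 -0.3226  0.0367]]
(400, 275) [[ 0.5132 -0.2736  0.0381]]
(260, 242) [[0.5798 0.1021 0.1174]]
(278, 238) [[0.5917 0.0559 0.1168]]
(245, 249) [[0.5596 0.1395 0.1216]]
(240, 263) [[0.5357 0.1642 0.0257]]
(435, 266) [[ 0.541  -0.3694  0.0345]]
(420, 268) [[ 0.5286 -0.3199  0.0776]]
(491, 275) [[ 0.5121 -0.4967  0.1036]]
```

View pics/c1.png

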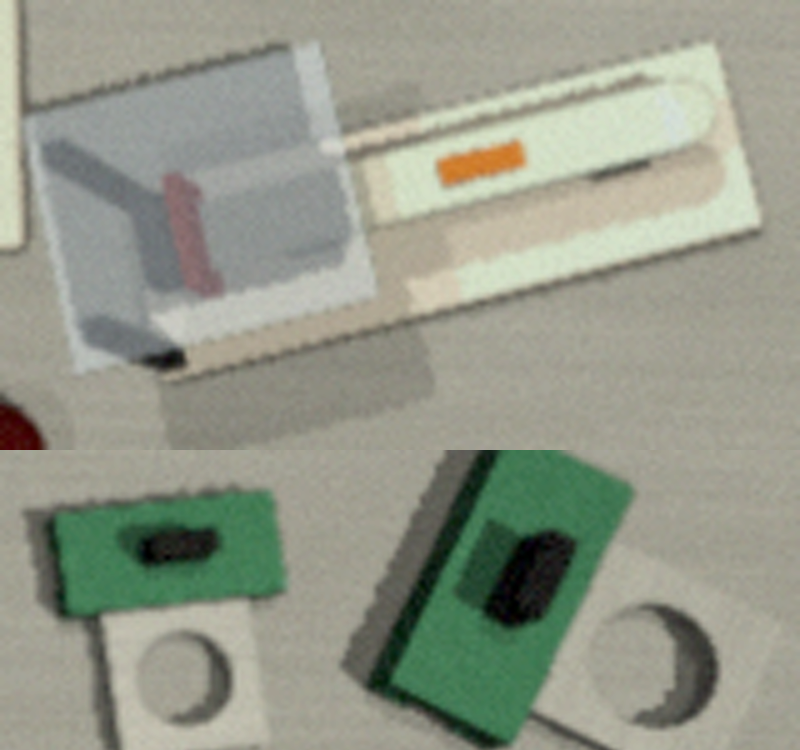

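```bash
python3 - <<'E'
from h import *
f=load('top')
def med(p0,p1,w):  # world points along strip
    pts=[(u,v) for t in np.linspace(0,1,40) for u,v in [np.array(p0)*(1-t)+np.array(p1)*t]]
    q=atd(f,pts); return np.median(q[:,2]),q[:,2].std()
print('flange z',med((262,241),(288,236),1),'plinth z',med((246,272),(299,258),1),'saddle z',med((400,279),(440,275),1),'grip',med((416,269.5),(426,268.5),1), 'table',med((330,260),(380,280),1))
A=lambda x,y:(x/5+150,y/5+215); B=lambda x,y:(x/5+385,(y-450)/5+250)
c=atz(f,[B(55,515),B(270,490),B(283,592),B(68,613)],.0375)
print(c.round(4),np.linalg.norm(c-np.roll(c,-1,0),axis=1)); ctr=c.mean(0);yv=(c[0]-c[1]+c[3]-c[2]);print('h ctr',ctr,'yaw of y',np.degrees(np.arctan2(-yv[0],yv[1])))
hc=atz(f,[B(185,677)],.024);print('hole',hc)
for zp in(.022,.026):
  q=atz(f,[A(717,43),A(762,228),A(165,380)],zp);print('plinth',q.round(4),np.linalg.norm(q[0]-q[1]));e=q[0]-q[1];print('yaw from end',np.degrees(np.arctan2(e[1],e[0])));e=q[2]-q[1];print('yaw side',np.degrees(np.arctan2(-e[0],e[1])))
for z in(.117,.121):
  q=atz(f,[A(717,108),A(385,225),A(650,160),A(650,78),A(438,163),A(522,141),A(525,165),A(442,188)],z);print(q.round(4));e=q[1]-q[2];print('yaw fl',np.degrees(np.arctan2(-e[0],e[1])))
E
```

```text
flange z (np.float64(0.11788462731921112), np.float64(0.001612409249310977)) plinth z (np.float64(0.024088744697938202), np.float64(0.0013109711685688418)) saddle z (np.float64(0.037651413545624735), np.float64(0.0011563741661050864)) grip (np.float64(0.0764048945163146), np.float64(0.0010203813158023267)) table (np.float64(9.824119848056423e-05), np.float64(0.0012692429244830856))
[[ 0.5459 -0.2629  0.0375]
 [ 0.5629 -0.3799  0.0375]
 [ 0.5072 -0.3861  0.0375]
 [ 0.4924 -0.2699  0.0375]] [0.11820372 0.0560666  0.11711223 0.05387783]
h ctr [ 0.527097   -0.32470235  0.0375    ] yaw of y 7.768599354353786
hole [[ 0.46071823 -0.33562445  0.024     ]]
plinth [[ 0.6513  0.0213  0.022 ]
 [ 0.5476 -0.0071  0.022 ]
 [ 0.4551  0.3158  0.022 ]] 0.1075077177104699
yaw from end 15.29107032148576
yaw side 15.990564336625596
plinth [[ 0.6504  0.0211  0.026 ]
 [ 0.547  -0.0071  0.026 ]
 [ 0.4548  0.3148  0.026 ]] 0.10720713927183206
yaw from end 15.29107032148577
yaw side 15.9905643366256
[[0.5965 0.0161 0.117 ]
 [0.5304 0.185  0.117 ]
 [0.5681 0.0498 0.117 ]
 [0.6114 0.0515 0.117 ]
 [0.5635 0.1594 0.117 ]
 [0.5763 0.1165 0.117 ]
 [0.5637 0.1144 0.117 ]
 [0.5505 0.1567 0.117 ]]
yaw fl 15.591120284035048
[[0.5957 0.0159 0.121 ]
 [0.5299 0.1843 0.121 ]
 [0.5674 0.0496 0.121 ]
 [0.6106 0.0512 0.121 ]
 [0.5629 0.1588 0.121 ]
 [0.5756 0.1161 0.121 ]
 [0.5631 0.1139 0.121 ]
 [0.5499 0.1561 0.121 ]]
yaw fl 15.59112028403504
```

```bash
cat >> h.py <<'E'
def plan(x,y,z,yaw,cmd=None):
    """yaw deg = direction of tool y in world; prints units"""
    s=ctrl.read_state(); Rm=R.from_rotvec(s['tcp_rot']).as_matrix()
    d=Rm.T@(np.array([x,y,z])-(s['eef_pos'] if cmd is None else cmd))/.15
    cy=np.degrees(np.arctan2(Rm[1,1],Rm[0,1])); dt=(yaw-cy+180)%360-180
    print('pos',s['eef_pos'].round(4),'tooly yaw %.2f'%cy,'tilt',Rm[:,2].round(4),'J',s['joints'].round(2),'F',s['ft_force'].round(2))
    print('tr',d.round(3),'twist %.3f'%(-dt/45))
E
python3 - <<'E'
from h import *
f=load('top');print(atd(f,[(568,210),(568,300),(535,385),(590,260)]).round(3))
plan(.527,-.325,.26,8.3)
E
```

```text
[[ 0.716 -0.752 -0.001]
 [ 0.461 -0.729  0.02 ]
 [ 0.238 -0.61   0.067]
 [ 0.556 -0.742  0.118]]
pos [ 0.2043 -0.6952  0.2258] tooly yaw -73.62 tilt [-5.0e-04  1.3e-03 -1.0e+00] J [ 1.21  0.6  -0.    1.6   0.    0.94 -0.08] F [-0.48 -0.46 -0.02]
tr [ 2.76  -1.761 -0.226] twist -1.820
```

Request:
drive_tool:
  rows:
    - {"fingers":-1,"translation":[0.1,-0.05,-0.2],"twist":-0.1}
    - {"fingers":-1,"translation":[0.3,-0.18,-0.2],"twist":-0.26}
    - {"fingers":-1,"translation":[0.5,-0.3,-0.2],"twist":-0.42}
    - {"fingers":-1,"translation":[0.7,-0.45,-0.2],"twist":-0.58}
    - {"fingers":-1,"translation":[0.92,-0.59,-0.2],"twist":-0.74}
    - {"fingers":-1,"translation":[0.92,-0.59,-0.2],"twist":-0.9}
    - {"fingers":-1,"translation":[0.92,-0.59,-0.2],"twist":-0.9}
    - {"fingers":-1,"translation":[0.92,-0.59,-0.2],"twist":-0.9}

```text
t: 0.77
eef_pos: [0.3115, -0.5719, 0.2564]
tcp_rot: [-2.764, -1.492, 0.0]
ft_force: [0.3, -0.5, -0.8]
opening: 0.0931
```

```bash
python3 -c "
from h import *
plan(.527,-.325,.26,8.3)"
```

```text
pos [ 0.3115 -0.5719  0.2564] tooly yaw -33.29 tilt [-4.e-04  1.e-04 -1.e+00] J [ 1.12  0.49 -0.21  1.74  0.12  0.93  0.29] F [ 0.26 -0.48 -0.78]
tr [ 2.164  0.298 -0.024] twist -0.924
```

Request:
drive_tool:
  rows:
    - {"fingers":-1,"translation":[0.2,0,0],"twist":-0.15}
    - {"fingers":-1,"translation":[0.4,0.05,0],"twist":-0.3}
    - {"fingers":-1,"translation":[0.6,0.1,0],"twist":-0.45}
    - {"fingers":-1,"translation":[0.8,0.1,0],"twist":-0.6}
    - {"fingers":-1,"translation":[1,0.15,0],"twist":-0.75}
    - {"fingers":-1,"translation":[1,0.15,0],"twist":-0.9}
    - {"fingers":-1,"translation":[1,0.15,0],"twist":-0.9}
    - {"fingers":-1,"translation":[1,0.15,0],"twist":-0.9}

```text
t: 1.43
eef_pos: [0.4113, -0.4599, 0.2562]
tcp_rot: [-2.083, -2.35, 0.001]
ft_force: [-0.2, -0.2, -0.0]
opening: 0.0928
```

```bash
python3 -c "
from h import *
plan(.527,-.325,.26,8.3)"
```

```text
pos [ 0.4113 -0.4599  0.2562] tooly yaw 6.90 tilt [-0.001  0.    -1.   ] J [ 1.03  0.47 -0.41  1.81  0.23  0.92  0.64] F [-0.23 -0.23 -0.05]
tr [ 0.8    0.873 -0.026] twist -0.031
```

Request:
drive_tool:
  rows:
    - {"fingers":-1,"translation":[0.15,0.15,0],"twist":-0.03}
    - {"fingers":-1,"translation":[0.3,0.3,0],"twist":-0.03}
    - {"fingers":-1,"translation":[0.45,0.5,0],"twist":-0.03}
    - {"fingers":-1,"translation":[0.6,0.7,0],"twist":-0.03}
    - {"fingers":-1,"translation":[0.8,0.87,0],"twist":-0.03}
    - {"fingers":-1,"translation":[0.8,0.87,0],"twist":-0.03}
    - {"fingers":-1,"translation":[0.8,0.87,0],"twist":-0.03}
    - {"fingers":-1,"translation":[0.8,0.87,0],"twist":-0.03}

```text
t: 2.1
eef_pos: [0.5255, -0.3246, 0.2562]
tcp_rot: [-2.053, -2.378, 0.002]
ft_force: [0.4, -0.3, 0.6]
opening: 0.0929
```

```bash
python3 -c "
from h import *
plan(.527,-.325,.26,8.3);grab('wrist','w1');print(load('w1')['M'].round(3))"
```

```text
pos [ 0.5255 -0.3246  0.2562] tooly yaw 8.39 tilt [-1.3e-03 -8.0e-04 -1.0e+00] J [ 0.76  0.47 -0.43  1.8   0.24  0.92  0.37] F [ 0.37 -0.31  0.58]
tr [-0.004  0.009 -0.025] twist 0.002
[[ 0.989  0.142  0.036  0.517]
 [ 0.146 -0.956 -0.254 -0.255]
 [-0.002  0.257 -0.966  0.413]
 [ 0.     0.     0.     1.   ]]
```

View pics/w1.png

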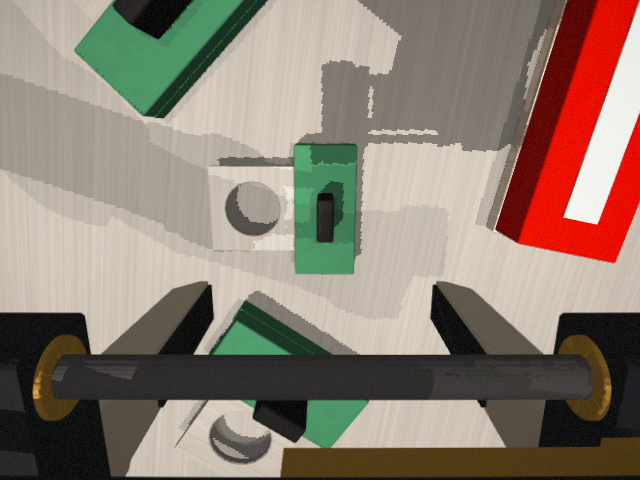

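```bash
python3 - <<'E'
from h import *
f=load('w1')
c=atz(f,[(294.5,144),(356.5,144),(355.5,273.5),(295,273.5)],.0375);print(c.round(4),np.linalg.norm(c-np.roll(c,-1,0),axis=1));ctr=c.mean(0)
yv=c[3]-c[0]+c[2]-c[1];print('ctr',ctr,'yaw',np.degrees(np.arctan2(-yv[0],yv[1])))
g=atz(f,[(317,194),(333,194),(333,242.5),(317,242.5)],.0775);print(g.round(4),g.mean(0))
p=atd(f,[(325,200),(305,250),(220,245)]);print(p)
E
```

```text
[[ 0.4943 -0.2711  0.0375]
 [ 0.5477 -0.2632  0.0375]
 [ 0.5667 -0.3809  0.0375]
 [ 0.5102 -0.3893  0.0375]] [0.05400383 0.11919146 0.05706922 0.11922081]
ctr [ 0.5297315  -0.32615246  0.0375    ] yaw -171.57691916086918
[[ 0.5196 -0.3056  0.0775]
 [ 0.5323 -0.3037  0.0775]
 [ 0.5384 -0.3435  0.0775]
 [ 0.5254 -0.3454  0.0775]] [ 0.52892569 -0.32455618  0.0775    ]
[[ 0.52674783 -0.30990622  0.07461909]
 [ 0.51642926 -0.36542754  0.03619282]
 [ 0.43471913 -0.37639962  0.02286091]]
```

Request:
drive_tool:
  rows:
    - {"fingers":-1,"translation":[0.008,0.023,0.1],"twist":0}
    - {"fingers":-1,"translation":[0.008,0.023,0.25],"twist":0}
    - {"fingers":-1,"translation":[0.008,0.023,0.45],"twist":0}
    - {"fingers":-1,"translation":[0.008,0.023,0.65],"twist":0}
    - {"fingers":-1,"translation":[0.008,0.023,0.8],"twist":0}
    - {"fingers":-1,"translation":[0.008,0.023,0.9],"twist":0}
    - {"fingers":-1,"translation":[0.008,0.023,0.9],"twist":0}
    - {"fingers":-1,"translation":[0.008,0.023,0.9],"twist":0}

```text
t: 2.82
eef_pos: [0.5285, -0.3226, 0.1211]
tcp_rot: [-2.05, -2.379, 0.002]
ft_force: [1.1, 0.2, -0.1]
opening: 0.0933
```

```bash
python3 -c "
from h import *
plan(.529,-.3253,.053,8.4)"
```

```text
pos [ 0.5285 -0.3226  0.1211] tooly yaw 8.51 tilt [-1.9e-03  1.0e-04 -1.0e+00] J [ 0.7   0.63 -0.36  1.92  0.35  0.66  0.27] F [ 1.06  0.21 -0.13]
tr [-0.018  0.001  0.454] twist 0.002
```

Request:
drive_tool:
  rows:
    - {"fingers":-1,"translation":[-0.018,0.001,0.1],"twist":0}
    - {"fingers":-1,"translation":[-0.018,0.001,0.25],"twist":0}
    - {"fingers":-1,"translation":[-0.018,0.001,0.4],"twist":0}
    - {"fingers":-1,"translation":[-0.018,0.001,0.45],"twist":0}
    - {"fingers":-1,"translation":[-0.018,0.001,0.45],"twist":0}
    - {"fingers":0.9,"translation":[-0.018,0.001,0.45],"twist":0}
    - {"fingers":0.9,"translation":[-0.018,0.001,0.45],"twist":0}
    - {"fingers":0.9,"translation":[-0.018,0.001,0.45],"twist":0}
  newtons: 30

```text
t: 3.48
eef_pos: [0.5311, -0.3242, 0.0556]
tcp_rot: [2.045, 2.382, 0.001]
ft_force: [0.3, -0.5, -0.2]
opening: 0.0774
```

Request:
drive_tool:
  rows:
    - {"fingers":0.9,"translation":[0,0,0],"twist":0}
    - {"fingers":0.9,"translation":[0,0,0],"twist":0}
    - {"fingers":1,"translation":[0,0,0],"twist":0}
    - {"fingers":1,"translation":[0,0,0],"twist":0}
    - {"fingers":1,"translation":[0,0,0],"twist":0}
    - {"fingers":1,"translation":[0,0,0],"twist":0}
    - {"fingers":1,"translation":[0,0,0],"twist":0}
    - {"fingers":1,"translation":[0,0,0],"twist":0}
  newtons: 40

```text
t: 4.15
eef_pos: [0.5304, -0.3236, 0.054]
tcp_rot: [-2.046, -2.384, 0.0]
ft_force: [0.3, -0.4, -0.1]
opening: 0.0242
```

```bash
python3 -c "
from h import *
plan(.529,-.3253,.25,8.4)"
```

```text
pos [ 0.5304 -0.3236  0.054 ] tooly yaw 8.73 tilt [-1.e-04  1.e-04 -1.e+00] J [ 0.66  0.72 -0.31  1.95  0.4   0.53  0.22] F [ 0.28 -0.44 -0.07]
tr [-0.01  -0.011 -1.306] twist 0.007
```

Request:
drive_tool:
  rows:
    - {"fingers":1,"translation":[0,0,0],"twist":0}
    - {"fingers":1,"translation":[0,0,0],"twist":0}
    - {"fingers":1,"translation":[0,0,0],"twist":0}
    - {"fingers":1,"translation":[0,0,0],"twist":0}
    - {"fingers":1,"translation":[0,0,-0.03],"twist":0}
    - {"fingers":1,"translation":[0,0,-0.08],"twist":0}
    - {"fingers":1,"translation":[0,0,-0.15],"twist":0}
    - {"fingers":1,"translation":[0,0,-0.25],"twist":0}
  newtons: 40

```text
t: 4.82
eef_pos: [0.5301, -0.3233, 0.092]
tcp_rot: [-2.045, -2.383, 0.0]
ft_force: [-0.3, 0.0, -3.4]
opening: 0.0139
```

```bash
python3 -c "
from h import *
plan(.529,-.3253,.25,15.6)"
```

```text
pos [ 0.5301 -0.3233  0.092 ] tooly yaw 8.74 tilt [-1.e-03  6.e-04 -1.e+00] J [ 0.68  0.66 -0.34  1.93  0.37  0.61  0.25] F [-0.28  0.01 -3.4 ]
tr [-0.011 -0.01  -1.053] twist -0.152
```

```bash
python3 -c "
from h import *
plan(.6216,-.0755,.18,15.6)"
```

```text
pos [ 0.5301 -0.3233  0.092 ] tooly yaw 8.74 tilt [-1.e-03  6.e-04 -1.e+00] J [ 0.68  0.66 -0.34  1.93  0.37  0.61  0.25] F [-0.28  0.01 -3.4 ]
tr [ 1.541  0.853 -0.586] twist -0.152
```

Request:
drive_tool:
  rows:
    - {"fingers":1,"translation":[0,0,-0.15],"twist":0}
    - {"fingers":1,"translation":[0.05,0.03,-0.35],"twist":-0.05}
    - {"fingers":1,"translation":[0.2,0.1,-0.5],"twist":-0.1}
    - {"fingers":1,"translation":[0.4,0.2,-0.62],"twist":-0.15}
    - {"fingers":1,"translation":[0.55,0.3,-0.62],"twist":-0.15}
    - {"fingers":1,"translation":[0.7,0.4,-0.62],"twist":-0.15}
    - {"fingers":1,"translation":[0.8,0.45,-0.62],"twist":-0.15}
    - {"fingers":1,"translation":[0.8,0.45,-0.62],"twist":-0.15}

```text
t: 5.48
eef_pos: [0.5808, -0.1897, 0.1864]
tcp_rot: [1.894, 2.505, 0.005]
ft_force: [0.4, 0.6, -2.5]
opening: 0.0137
```

```bash
python3 -c "
from h import *
plan(.6216,-.0755,.18,15.6)"
```

```text
pos [ 0.5808 -0.1897  0.1864] tooly yaw 15.81 tilt [ 0.0028  0.0018 -1.    ] J [ 0.52  0.54 -0.44  1.89  0.32  0.78  0.19] F [ 0.36  0.63 -2.46]
tr [0.659 0.469 0.045] twist 0.005
```

Request:
drive_tool:
  rows:
    - {"fingers":1,"translation":[0.1,0.07,0],"twist":0}
    - {"fingers":1,"translation":[0.2,0.15,0],"twist":0}
    - {"fingers":1,"translation":[0.35,0.25,0],"twist":0}
    - {"fingers":1,"translation":[0.5,0.35,0],"twist":0}
    - {"fingers":1,"translation":[0.6,0.42,0],"twist":0}
    - {"fingers":1,"translation":[0.66,0.47,0],"twist":0}
    - {"fingers":1,"translation":[0.66,0.47,0],"twist":0}
    - {"fingers":1,"translation":[0.66,0.47,0],"twist":0}

```text
t: 6.15
eef_pos: [0.6203, -0.0814, 0.1849]
tcp_rot: [1.902, 2.5, -0.001]
ft_force: [0.1, -0.4, -2.0]
opening: 0.0135
```

```bash
python3 -c "
from h import *
plan(.6216,-.0755,.18,15.6);grab('wrist','w2');grab('top','t2')
plan(.6216,-.0755,.18,15.6)"
```

```text
pos [ 0.6203 -0.0814  0.1849] tooly yaw 15.49 tilt [-1.e-04 -8.e-04 -1.e+00] J [ 0.33  0.56 -0.43  1.86  0.32  0.79  0.  ] F [ 0.07 -0.35 -1.97]
tr [0.035 0.019 0.032] twist -0.003
pos [ 0.6199 -0.0827  0.1846] tooly yaw 15.36 tilt [-7.0e-04 -1.3e-03 -1.0e+00] J [ 0.33  0.56 -0.43  1.86  0.32  0.79  0.  ] F [ 0.67  0.05 -3.72]
tr [0.044 0.024 0.031] twist -0.005
```

View pics/w2.png

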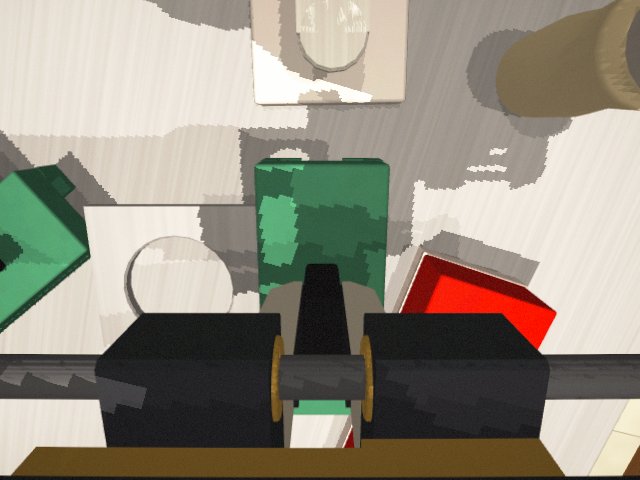

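```bash
python3 -c "
import cv2
p=cv2.imread('pics/w2.png')[0:180,230:430]
cv2.imwrite('pics/c2.png',cv2.resize(p,None,fx=3.3333,fy=3.3333,interpolation=cv2.INTER_CUBIC))"
```

```text
(no output)
```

View pics/c2.png

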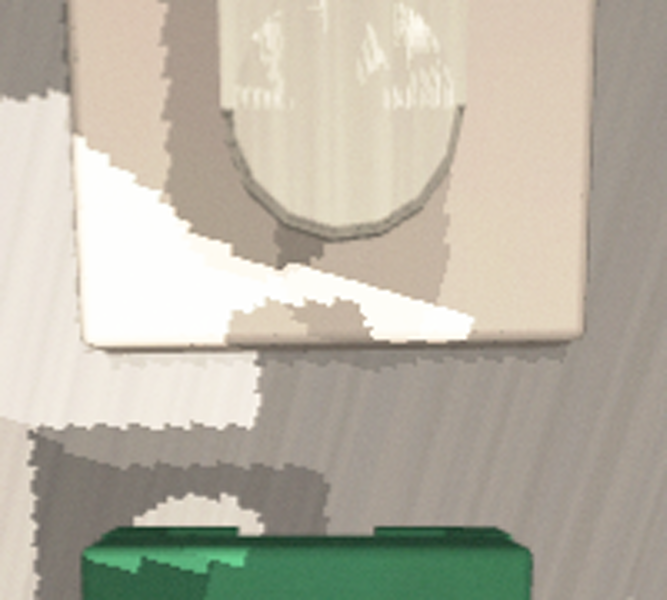

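```bash
python3 - <<'E'
from h import *
f=load('w2');A=lambda x,y:(x*.3+230,y*.3)
yaw=np.radians(15.6);ax=np.array([-np.sin(yaw),np.cos(yaw)]);lat=np.array([np.cos(yaw),np.sin(yaw)])
tcp=np.array([.6203,-.0814])
for z in(.114,.118,.122):
  q=atz(f,[A(219,3),A(221,100),A(466,3),A(465,100),A(343,230)],z)[:,:2]
  print(z,'lat',((q-tcp)@lat).round(4),'along',((q-tcp)@ax).round(4),'width',(q[3]-q[1])@lat,'tip',q[4])
  for a,b in((1,0),(3,2)):e=q[a-1+0]*0+q[b]-q[a];print(' yaw',np.degrees(np.arctan2(-e[0],e[1])))
h=atz(f,[A(84,550),A(531,547)],.1849-.054+.0375)[:,:2];print('hanger',((h-tcp)@lat).round(4),((h-tcp)@ax).round(4),np.degrees(np.arctan2(*(h[1]-h[0])[::-1])))
q=atz(f,[A(80,345),A(585,340),A(595,3),A(69,3)],.023)[:,:2];print('plinth lat',((q-tcp)@lat).round(4),((q-tcp)@ax).round(4));
d=f['d'];pts=[(u,v) for u in range(305,362,4) for v in range(2,40,3)];print('flange z',np.median(atd(f,pts)[:,2]),'saddle z',np.median(atd(f,[(u,v) for u in range(270,380,5) for v in range(175,250,5)])[:,2]))
pts=[(u,v) for u in list(range(258,285,3))+list(range(380,400,3)) for v in range(10,90,5)];print('plinth z',np.median(atd(f,pts)[:,2]))
E
```

```text
0.114 lat [-0.0115 -0.0114  0.0246  0.0248  0.0068] along [0.1308 0.1177 0.1307 0.1177 0.0996] width 0.03626973094771216 tip [0.60005414 0.01632926]
 yaw 15.944025143102074
 yaw 16.43451610691411
0.118 lat [-0.0113 -0.0112  0.0242  0.0244  0.0067] along [0.1297 0.1169 0.1297 0.1168 0.0991] width 0.03563209735560742 tip [0.60009865 0.01580852]
 yaw 15.944025143102111
 yaw 16.434516106914305
0.122 lat [-0.0111 -0.011   0.0238  0.024   0.0066] along [0.1287 0.1161 0.1286 0.116  0.0985] width 0.03499446376350267 tip [0.60014315 0.01528777]
 yaw 15.944025143102156
 yaw 16.434516106914486
hanger [-0.026   0.0286] [0.0561 0.0564] 15.882730844704932
plinth lat [-0.0479  0.0615  0.0604 -0.0474] [0.088  0.0889 0.1549 0.1551]
flange z 0.11671807548609256 saddle z 0.16765220477270254
plinth z 0.02271892669704742
```

```bash
python3 -c "
from h import *
plan(.6253,-.0800,.1558,15.8)"
```

```text
pos [ 0.6199 -0.0827  0.1846] tooly yaw 15.36 tilt [-7.0e-04 -1.3e-03 -1.0e+00] J [ 0.33  0.56 -0.43  1.86  0.32  0.79  0.  ] F [ 0.67  0.05 -3.72]
tr [0.008 0.04  0.192] twist -0.010
```

Request:
drive_tool:
  rows:
    - {"fingers":1,"translation":[0.008,0.04,0.06],"twist":-0.01}
    - {"fingers":1,"translation":[0.008,0.04,0.12],"twist":-0.01}
    - {"fingers":1,"translation":[0.008,0.04,0.19],"twist":-0.01}
    - {"fingers":1,"translation":[0.008,0.04,0.19],"twist":-0.01}
    - {"fingers":1,"translation":[0.008,0.04,0.19],"twist":-0.01}
    - {"fingers":1,"translation":[0.008,0.04,0.19],"twist":-0.01}
    - {"fingers":1,"translation":[0.008,0.04,0.19],"twist":-0.01}
    - {"fingers":1,"translation":[0.008,0.04,0.19],"twist":-0.01}

```text
t: 6.92
eef_pos: [0.6261, -0.0777, 0.1564]
tcp_rot: [1.892, 2.508, 0.0]
ft_force: [0.0, 0.1, -2.5]
opening: 0.0138
```

```bash
python3 -c "
from h import *
plan(.6253,-.0800,.1558,15.8)"
```

```text
pos [ 0.6261 -0.0777  0.1564] tooly yaw 15.93 tilt [ 5.e-04 -1.e-04 -1.e+00] J [ 0.31  0.6  -0.42  1.87  0.34  0.75 -0.02] F [ 0.02  0.07 -2.52]
tr [-0.013 -0.01   0.004] twist 0.003
```

```bash
python3 - <<'E'
from h import *
print(ctrl.read_state()['eef_pos'].round(4))
grab('wrist','w3');print(ctrl.read_state()['eef_pos'].round(4))
p=cv2.imread('pics/w3.png')
a=cv2.resize(p[0:180,230:430],None,fx=4,fy=3.3333,interpolation=cv2.INTER_CUBIC);cv2.imwrite('pics/c3.png',a)
E
```

```text
[ 0.6261 -0.0777  0.1564]
[ 0.6261 -0.0778  0.1565]
```

View pics/c3.png

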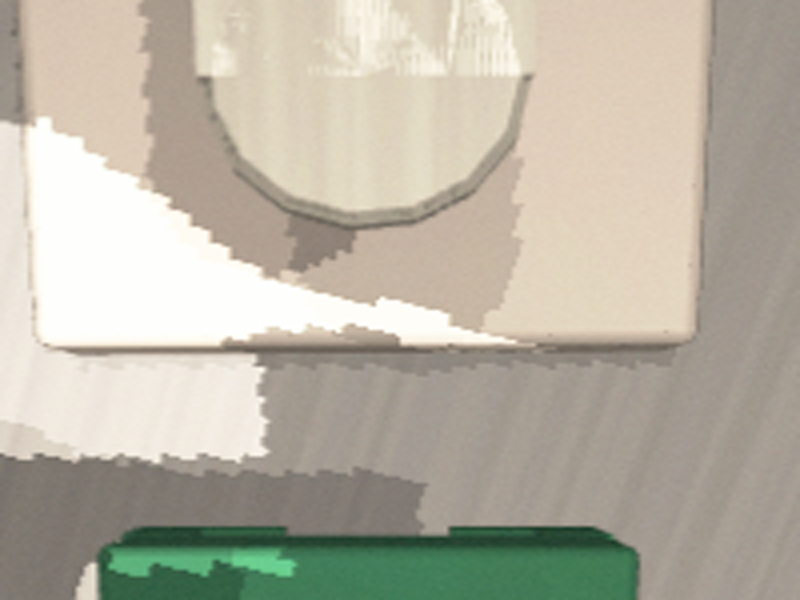

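```bash
python3 - <<'E'
from h import *
f=load('w3');A=lambda x,y:(x*.25+230,y*.3)
yaw=np.radians(15.8);ax=np.array([-np.sin(yaw),np.cos(yaw)]);lat=np.array([np.cos(yaw),np.sin(yaw)])
tcp=np.array([.6261,-.0777])
q=atz(f,[A(196,68),A(534,68),A(363,215)],.1174)[:,:2];print('rail',((q-tcp)@lat).round(4),((q-tcp)@ax).round(4))
q=atz(f,[A(40,340),A(693,335)],.0227)[:,:2];print('plinth',((q-tcp)@lat).round(4),np.degrees(np.arctan2(*(q[1]-q[0])[::-1])))
h=atz(f,[A(99,550),A(638,547)],.1565-.0165)[:,:2];print('hanger',((h-tcp)@lat).round(4),((h-tcp)@ax).round(4),np.degrees(np.arctan2(*(h[1]-h[0])[::-1])))
print('flange z',np.median(atd(f,[(u,v) for u in range(285,358,4) for v in range(2,40,3)])[:,2]),'saddle z',np.median(atd(f,[(u,v) for u in range(270,380,5) for v in range(175,250,5)])[:,2]))
plan(.6261,-.0777,.1558,15.8)
E
```

```text
rail [-0.0174  0.0184  0.0003] [0.1147 0.1148 0.0973]
plinth [-0.053   0.0544] 16.446775605490593
hanger [-0.0264  0.0284] [0.0559 0.0564] 16.323190883993245
flange z 0.11672535630269948 saddle z 0.13924914305361621
pos [ 0.6261 -0.0778  0.1565] tooly yaw 15.93 tilt [ 6.e-04 -1.e-04 -1.e+00] J [ 0.31  0.6  -0.42  1.87  0.34  0.75 -0.02] F [-1.35  0.39 -2.82]
tr [0.001 0.    0.004] twist 0.003
```

Request:
drive_tool:
  rows:
    - {"fingers":1,"translation":[0.05,-0.003,0.004],"twist":0}
    - {"fingers":1,"translation":[0.12,-0.003,0.004],"twist":0}
    - {"fingers":1,"translation":[0.18,-0.003,0.004],"twist":0}
    - {"fingers":1,"translation":[0.22,-0.003,0.004],"twist":0}
    - {"fingers":1,"translation":[0.25,-0.003,0.004],"twist":0}
    - {"fingers":1,"translation":[0.28,-0.003,0.004],"twist":0}
    - {"fingers":1,"translation":[0.3,-0.003,0.004],"twist":0}
    - {"fingers":1,"translation":[0.3,-0.003,0.004],"twist":0}

```text
t: 7.63
eef_pos: [0.6131, -0.0338, 0.1556]
tcp_rot: [-1.891, -2.509, -0.0]
ft_force: [0.0, 0.1, -2.3]
opening: 0.0135
```

```bash
python3 -c "
from h import *
plan(.6261-.2723*.045-.0004,-.0777+.962*.045,.1558,15.93)"
```

```text
pos [ 0.6131 -0.0338  0.1556] tooly yaw 15.98 tilt [ 0.e+00  1.e-04 -1.e+00] J [ 0.24  0.58 -0.41  1.91  0.34  0.72 -0.09] F [ 0.03  0.09 -2.34]
tr [-0.004  0.001 -0.001] twist 0.001
```

Request:
drive_tool:
  rows:
    - {"fingers":1,"translation":[0.02,0,0],"twist":0}
    - {"fingers":1,"translation":[0.05,0,0],"twist":0}
    - {"fingers":1,"translation":[0.08,0,0],"twist":0}
    - {"fingers":1,"translation":[0.11,0,0],"twist":0}
    - {"fingers":1,"translation":[0.14,0,0],"twist":0}
    - {"fingers":1,"translation":[0.17,0,0],"twist":0}
    - {"fingers":1,"translation":[0.2,0,0],"twist":0}
    - {"fingers":1,"translation":[0.2,0,0],"twist":0}

```text
t: 8.3
eef_pos: [0.6047, -0.0044, 0.1556]
tcp_rot: [-1.89, -2.509, -0.001]
ft_force: [-0.2, 0.5, -3.6]
opening: 0.0139
```

```bash
python3 -c "
from h import *
plan(.6131-.2723*.03,-.0338+.962*.03,.1558,15.93)"
```

```text
pos [ 0.6047 -0.0044  0.1556] tooly yaw 16.00 tilt [-0.e+00  6.e-04 -1.e+00] J [ 0.19  0.57 -0.41  1.93  0.34  0.71 -0.14] F [-0.16  0.51 -3.59]
tr [-0.004  0.001 -0.001] twist 0.002
```

Request:
drive_tool:
  rows:
    - {"fingers":1,"translation":[0.03,0,0.003],"twist":0}
    - {"fingers":1,"translation":[0.06,0,0.006],"twist":0}
    - {"fingers":1,"translation":[0.09,0,0.009],"twist":0}
    - {"fingers":1,"translation":[0.1,0,0.012],"twist":0}
    - {"fingers":1,"translation":[0.1,0,0.015],"twist":0}
    - {"fingers":1,"translation":[0.1,0,0.015],"twist":0}
    - {"fingers":1,"translation":[0.1,0,0.015],"twist":0}
    - {"fingers":1,"translation":[0.1,0,0.015],"twist":0}

```text
t: 8.97
eef_pos: [0.6008, 0.009, 0.1539]
tcp_rot: [1.892, 2.508, 0.001]
ft_force: [-2.2, 0.9, 5.4]
opening: 0.0135
```

```bash
python3 -c "
from h import *
plan(.6047,-.0044,.1558,15.93)"
```

```text
pos [0.6008 0.009  0.1539] tooly yaw 15.93 tilt [ 3.e-04  3.e-04 -1.e+00] J [ 0.17  0.57 -0.41  1.94  0.34  0.7  -0.17] F [-2.21  0.93  5.39]
tr [-0.093  0.    -0.013] twist 0.000
```

Request:
drive_tool:
  rows:
    - {"fingers":1,"translation":[0.02,0,-0.009],"twist":0}
    - {"fingers":1,"translation":[0.08,0,-0.009],"twist":0}
    - {"fingers":1,"translation":[0.14,0,-0.009],"twist":0}
    - {"fingers":1,"translation":[0.2,0,-0.009],"twist":0}
    - {"fingers":1,"translation":[0.26,0,-0.009],"twist":0}
    - {"fingers":1,"translation":[0.32,0,-0.009],"twist":0}
    - {"fingers":1,"translation":[0.36,0,-0.009],"twist":0}
    - {"fingers":1,"translation":[0.36,0,-0.009],"twist":0}

```text
t: 9.63
eef_pos: [0.5855, 0.0627, 0.1547]
tcp_rot: [-1.889, -2.51, -0.001]
ft_force: [0.7, 0.3, -3.0]
opening: 0.0136
```

```bash
python3 -c "
from h import *
plan(.6008-.2723*.054,.009+.962*.054,.1552,15.93)"
```

```text
pos [0.5855 0.0627 0.1547] tooly yaw 16.07 tilt [-1.e-04  7.e-04 -1.e+00] J [ 0.08  0.56 -0.41  1.97  0.34  0.69 -0.26] F [ 0.71  0.26 -3.03]
tr [-0.013  0.    -0.004] twist 0.003
```

Request:
drive_tool:
  rows:
    - {"fingers":1,"translation":[0.03,0,0],"twist":0}
    - {"fingers":1,"translation":[0.08,0,0],"twist":0}
    - {"fingers":1,"translation":[0.13,0,0],"twist":0}
    - {"fingers":1,"translation":[0.18,0,0],"twist":0}
    - {"fingers":1,"translation":[0.23,0,0],"twist":0}
    - {"fingers":1,"translation":[0.28,0,0],"twist":0}
    - {"fingers":1,"translation":[0.33,0,0],"twist":0}
    - {"fingers":1,"translation":[0.36,0,0],"twist":0}

```text
t: 10.3
eef_pos: [0.5708, 0.1138, 0.1546]
tcp_rot: [-1.891, -2.508, -0.0]
ft_force: [0.6, -2.2, 1.3]
opening: 0.0139
```

```bash
python3 -c "
from h import *
plan(.5855-.2723*.054,.0627+.962*.054,.1552,15.93)"
```

```text
pos [0.5708 0.1138 0.1546] tooly yaw 15.97 tilt [-1.e-04  4.e-04 -1.e+00] J [-0.01  0.55 -0.41  1.98  0.33  0.68 -0.35] F [ 0.58 -2.21  1.3 ]
tr [ 0.006  0.001 -0.004] twist 0.001
```

Request:
drive_tool:
  rows:
    - {"fingers":1,"translation":[0.05,0,0],"twist":0}
    - {"fingers":1,"translation":[0.1,0,0],"twist":0}
    - {"fingers":1,"translation":[0.15,0,0],"twist":0}
    - {"fingers":1,"translation":[0.2,0,0],"twist":0}
    - {"fingers":1,"translation":[0.25,0,0],"twist":0}
    - {"fingers":1,"translation":[0.3,0,0],"twist":0}
    - {"fingers":1,"translation":[0.35,0,0],"twist":0}
    - {"fingers":1,"translation":[0.35,0,0],"twist":0}

```text
t: 10.97
eef_pos: [0.5561, 0.1653, 0.1547]
tcp_rot: [-1.889, -2.509, -0.001]
ft_force: [-1.1, 3.2, 0.8]
opening: 0.0138
```

```bash
python3 -c "
from h import *
plan(.5708-.2723*.0525,.1138+.962*.0525,.1552,15.93);grab('wrist','w4');grab('scene','s4')
a=cv2.imread('pics/w4.png');b=cv2.imread('pics/s4.png')[180:320,320:540]
cv2.imwrite('pics/v4.png',np.hstack([cv2.resize(a,(400,300)),cv2.resize(b,(400,300))]))"
```

```text
pos [0.5561 0.1653 0.1547] tooly yaw 16.05 tilt [-2.0e-04  1.3e-03 -1.0e+00] J [-0.11  0.55 -0.4   1.99  0.33  0.67 -0.44] F [-1.07  3.2   0.77]
tr [-0.007  0.001 -0.003] twist 0.003
```

View pics/v4.png

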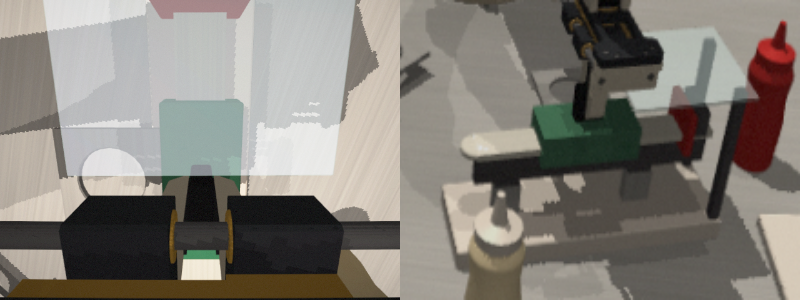

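Request:
drive_tool:
  rows:
    - {"fingers":1,"translation":[0,0,0.004],"twist":0}
    - {"fingers":0.2,"translation":[0,0,0.004],"twist":0}
    - {"fingers":0,"translation":[0,0,0.004],"twist":0}
    - {"fingers":0,"translation":[0,0,0.004],"twist":0}
    - {"fingers":0,"translation":[0,0,0.004],"twist":0}
    - {"fingers":0,"translation":[0,0,0.004],"twist":0}
    - {"fingers":0,"translation":[0,0,-0.05],"twist":0}
    - {"fingers":0,"translation":[0,0,-0.15],"twist":0}

```text
t: 11.73
eef_pos: [0.556, 0.1625, 0.1764]
tcp_rot: [-1.891, -2.507, 0.004]
ft_force: [-0.1, 0.3, -0.7]
opening: 0.0461
```

Request:
drive_tool:
  rows:
    - {"fingers":0,"translation":[0,0,-0.1],"twist":0}
    - {"fingers":0,"translation":[0,0,-0.2],"twist":0}
    - {"fingers":0,"translation":[0,0,-0.2],"twist":0}
    - {"fingers":0.9,"translation":[-0.1,0,-0.2],"twist":0}
    - {"fingers":1,"translation":[-0.3,0,-0.2],"twist":0}
    - {"fingers":1,"translation":[-0.5,0,-0.2],"twist":0}
    - {"fingers":1,"translation":[-0.62,0,-0.2],"twist":0}
    - {"fingers":1,"translation":[-0.62,0,-0.2],"twist":0}

```text
t: 12.4
eef_pos: [0.5831, 0.0684, 0.2066]
tcp_rot: [1.899, 2.501, -0.003]
ft_force: [-0.1, 0.0, -0.1]
opening: 0.0175
```

```bash
python3 -c "
from h import *
plan(.5561+.2732*.09,.1653-.962*.09,.1355,16.0);grab('wrist','w5')"
```

```text
pos [0.5831 0.0684 0.2066] tooly yaw 15.59 tilt [-4.0e-04 -2.4e-03 -1.0e+00] J [ 0.09  0.49 -0.43  1.92  0.28  0.79 -0.23] F [-0.14  0.05 -0.15]
tr [0.072 0.003 0.474] twist -0.009
```

View pics/w5.png

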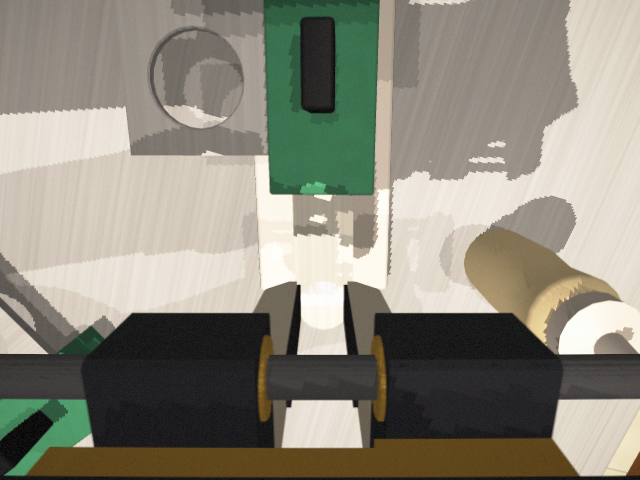

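```bash
python3 - <<'E'
from h import *
f=load('w5');yaw=np.radians(15.9);ax=np.array([-np.sin(yaw),np.cos(yaw)]);lat=np.array([np.cos(yaw),np.sin(yaw)])
tcp=np.array([.5831,.0684])
h=atz(f,[(270.5,193),(374,193),(303,18),(334,110)],.1375)[:,:2];print('rear',((h-tcp)@lat).round(4),((h-tcp)@ax).round(4))
print('saddle z',np.median(atd(f,[(u,v) for u in range(280,370,5) for v in range(130,185,5)])[:,2]))
m=load('top');b=atz(m,[(280,195)],0.0)[:,:2];t=atz(m,[(274,174)],.188)[:,:2];print('mayo',b,t,((b-tcp)@lat),((b-tcp)@ax))
E
```

```text
rear [-0.0265  0.0293 -0.0076  0.0076] [0.0367 0.0365 0.1225 0.0794]
saddle z 0.13962647194747763
mayo [[0.73854129 0.06337935]] [[0.74147572 0.06706194]] [0.14811885] [-0.04741314]
```

Request:
drive_tool:
  rows:
    - {"fingers":1,"translation":[0,0.003,0.1],"twist":-0.008}
    - {"fingers":1,"translation":[0,0.003,0.2],"twist":-0.008}
    - {"fingers":1,"translation":[0,0.003,0.3],"twist":-0.008}
    - {"fingers":1,"translation":[0,0.003,0.4],"twist":-0.008}
    - {"fingers":1,"translation":[0,0.003,0.45],"twist":-0.008}
    - {"fingers":1,"translation":[0,0.003,0.474],"twist":-0.008}
    - {"fingers":1,"translation":[0,0.003,0.474],"twist":-0.008}
    - {"fingers":1,"translation":[0,0.003,0.474],"twist":-0.008}
  newtons: 20

```text
t: 13.12
eef_pos: [0.5829, 0.0743, 0.1364]
tcp_rot: [1.884, 2.514, 0.001]
ft_force: [-0.7, 1.4, 0.4]
opening: 0.0006
```

```bash
cat >> h.py <<'E'
def st(z=.1355):
    s=ctrl.read_state();d=s['eef_pos'][:2]-np.array([.6261,-.0777]);yaw=np.radians(15.93);ax=np.array([-np.sin(yaw),np.cos(yaw)]);lat=np.array([np.cos(yaw),np.sin(yaw)])
    print('rail y mm %.1f lat %.1f z %.4f'%((d@ax)*1000-97.3-130,(d@lat)*1000+.5,s['eef_pos'][2]),'F along %.1f lat %.1f z %.1f'%(s['ft_force'][:2]@ax,s['ft_force'][:2]@lat,s['ft_force'][2]),'op',s['opening'].round(4),'t',s['t'])
E
python3 -c "
from h import *
plan(.5831,.0684,.1355,16.0);st()"
```

```text
pos [0.5829 0.0743 0.1364] tooly yaw 16.32 tilt [ 3.e-04  3.e-04 -1.e+00] J [ 0.04  0.58 -0.39  1.98  0.35  0.65 -0.29] F [-0.7   1.44  0.44]
tr [-0.038 -0.01   0.006] twist 0.007Traceback (most recent call last):
  File "<string>", line 3, in <module>
    plan(.5831,.0684,.1355,16.0);st()
                                 ~~^^
  File "h.py", line 33, in st
    print('rail y mm %.1f lat %.1f z %.4f'%((d@ax)*1000-97.3-130,(d@lat)*1000+.5,s['eef_pos'][2]),'F along %.1f lat %.1f z %.1f'%(s['ft_force'][:2]@ax,s['ft_force'][:2]@lat,s['ft_force'][2]),'op',s['opening'].round(4),'t',s['t'])
                                                                                                                                                                                                    ^^^^^^^^^^^^^^^^^^
AttributeError: 'float' object has no attribute 'round'
```

Request:
drive_tool:
  rows:
    - {"fingers":1,"translation":[0.04,-0.01,0.006],"twist":0.005}
    - {"fingers":1,"translation":[0.08,-0.01,0.006],"twist":0.005}
    - {"fingers":1,"translation":[0.12,-0.01,0.006],"twist":0.005}
    - {"fingers":1,"translation":[0.15,-0.01,0.006],"twist":0.005}
    - {"fingers":1,"translation":[0.19,-0.01,0.006],"twist":0.005}
    - {"fingers":1,"translation":[0.23,-0.01,0.006],"twist":0.005}
    - {"fingers":1,"translation":[0.27,-0.01,0.006],"twist":0.005}
    - {"fingers":1,"translation":[0.3,-0.01,0.006],"twist":0.005}

```text
t: 13.78
eef_pos: [0.5685, 0.1171, 0.1352]
tcp_rot: [1.889, 2.51, -0.0]
ft_force: [1.0, -2.1, 2.0]
opening: 0.0007
```

```bash
sed -i "s/s\['opening'\].round(4)/round(s['opening'],4)/" h.py; python3 -c "
from h import *
st()"
```

```text
rail y mm -24.2 lat -1.4 z 0.1352 F along -2.3 lat 0.4 z 2.0 op 0.0007 t 13.7833
```

Request:
drive_tool:
  rows:
    - {"fingers":1,"translation":[0.02,0.004,0],"twist":0}
    - {"fingers":1,"translation":[0.04,0.006,0],"twist":0}
    - {"fingers":1,"translation":[0.06,0.006,0],"twist":0}
    - {"fingers":1,"translation":[0.08,0.006,0],"twist":0}
    - {"fingers":1,"translation":[0.1,0.006,0],"twist":0}
    - {"fingers":1,"translation":[0.12,0.006,0],"twist":0}
    - {"fingers":1,"translation":[0.135,0.006,0],"twist":0}
    - {"fingers":1,"translation":[0.135,0.006,0],"twist":0}

```text
t: 14.45
eef_pos: [0.5637, 0.1369, 0.1351]
tcp_rot: [-1.888, -2.51, -0.001]
ft_force: [0.6, -0.7, -0.6]
opening: 0.0006
```

```bash
python3 - <<'E'
from h import *
st();s=ctrl.read_state();grab('wrist','w6');f=load('w6')
hsv=cv2.cvtColor(f['p'],cv2.COLOR_RGB2HSV)
r=(hsv[...,0]<8)|(hsv[...,0]>172);r&=hsv[...,1]>50
col=[np.flatnonzero(r[:200,c]) for c in range(270,370,10)]
print([(c.min(),c.max()) if len(c) else None for c in col])
g=(hsv[...,0]>60)&(hsv[...,0]<95)&(hsv[...,1]>50)
print([(c.min(),c.max()) if len(c) else None for c in [np.flatnonzero(g[:300,c]) for c in range(270,370,10)]])
cv2.imwrite('pics/v6.png',f['p'][:340,120:520,::-1].repeat(2,0)[:600].repeat(2,1))
E
```

```text
rail y mm -3.8 lat -0.6 z 0.1351 F along -0.9 lat 0.4 z -0.6 op 0.0006 t 14.45
[None, None, None, None, None, None, None, None, None, None]
[(np.int64(194), np.int64(290)), (np.int64(194), np.int64(290)), (np.int64(195), np.int64(291)), (np.int64(198), np.int64(291)), (np.int64(198), np.int64(291)), (np.int64(198), np.int64(291)), (np.int64(198), np.int64(291)), (np.int64(194), np.int64(291)), (np.int64(193), np.int64(291)), (np.int64(194), np.int64(290))]
```

View pics/v6.png

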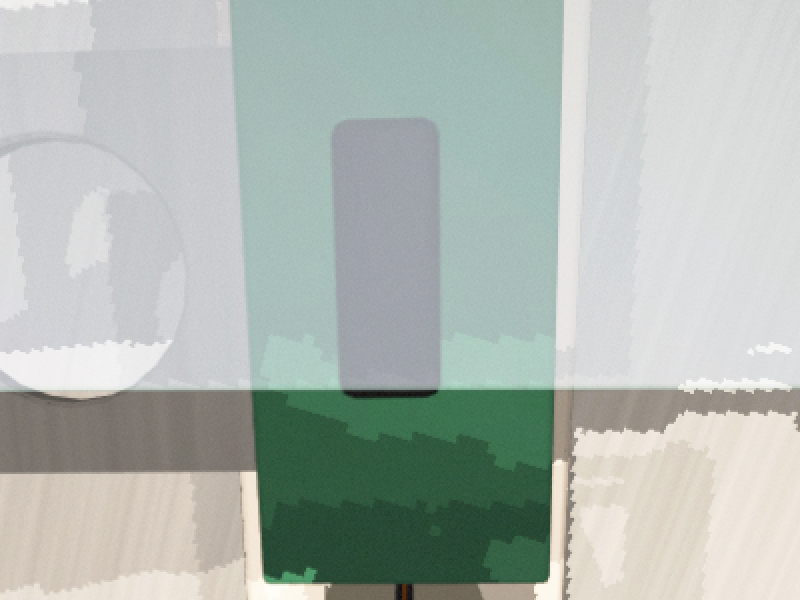

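Request:
drive_tool:
  rows:
    - {"fingers":1,"translation":[0.003,0.002,0],"twist":0}
    - {"fingers":1,"translation":[0.006,0.004,0],"twist":0}
    - {"fingers":1,"translation":[0.01,0.004,0],"twist":0}
    - {"fingers":1,"translation":[0.013,0.004,0],"twist":0}
    - {"fingers":1,"translation":[0.016,0.004,0],"twist":0}
    - {"fingers":1,"translation":[0.02,0.004,0],"twist":0}
    - {"fingers":1,"translation":[0.023,0.004,0],"twist":0}
    - {"fingers":1,"translation":[0.026,0.004,0],"twist":0}

```text
t: 15.17
eef_pos: [0.5635, 0.1399, 0.1351]
tcp_rot: [1.889, 2.51, -0.0]
ft_force: [1.2, -3.6, -0.0]
opening: 0.0006
```

```bash
python3 -c "
from h import *
st()"
```

```text
rail y mm -0.9 lat 0.1 z 0.1351 F along -3.8 lat 0.2 z -0.0 op 0.0006 t 15.1667
```

Request:
drive_tool:
  rows:
    - {"fingers":1,"translation":[0.003,0,0],"twist":0}
    - {"fingers":1,"translation":[0.006,0,0],"twist":0}
    - {"fingers":1,"translation":[0.01,0,0],"twist":0}
    - {"fingers":1,"translation":[0.013,0,0],"twist":0}
    - {"fingers":1,"translation":[0.016,0,0],"twist":0}
    - {"fingers":1,"translation":[0.02,0,0],"twist":0}
    - {"fingers":1,"translation":[0.023,0,0],"twist":0}
    - {"fingers":1,"translation":[0.026,0,0],"twist":0}

```text
t: 15.83
eef_pos: [0.5623, 0.1438, 0.1351]
tcp_rot: [-1.889, -2.51, 0.0]
ft_force: [1.3, -2.7, 0.7]
opening: 0.0005
```

```bash
python3 -c "
from h import *
st()"
```

```text
rail y mm 3.2 lat -0.0 z 0.1351 F along -2.9 lat 0.6 z 0.7 op 0.0005 t 15.8333
```

Request:
drive_tool:
  rows:
    - {"fingers":1,"translation":[0.003,0,0],"twist":0}
    - {"fingers":1,"translation":[0.006,0,0],"twist":0}
    - {"fingers":1,"translation":[0.01,0,0],"twist":0}
    - {"fingers":1,"translation":[0.013,0,0],"twist":0}
    - {"fingers":1,"translation":[0.016,0,0],"twist":0}
    - {"fingers":1,"translation":[0.018,0,0],"twist":0}
    - {"fingers":1,"translation":[0.02,0,0],"twist":0}
    - {"fingers":1,"translation":[0.02,0,0],"twist":0}

```text
t: 16.5
eef_pos: [0.5615, 0.1467, 0.1351]
tcp_rot: [-1.889, -2.51, 0.0]
ft_force: [0.8, -4.7, 0.1]
opening: 0.0006
```

```bash
python3 -c "
from h import *
st()"
```

```text
rail y mm 6.3 lat -0.0 z 0.1351 F along -4.7 lat -0.6 z 0.1 op 0.0006 t 16.5
```

Request:
drive_tool:
  rows:
    - {"fingers":1,"translation":[0.003,0,0],"twist":0}
    - {"fingers":1,"translation":[0.006,0,0],"twist":0}
    - {"fingers":1,"translation":[0.01,0,0],"twist":0}
    - {"fingers":1,"translation":[0.013,0,0],"twist":0}
    - {"fingers":1,"translation":[0.016,0,0],"twist":0}
    - {"fingers":1,"translation":[0.018,0,0],"twist":0}
    - {"fingers":1,"translation":[0.02,0,0],"twist":0}
    - {"fingers":1,"translation":[0.02,0,0],"twist":0}

```text
t: 17.17
eef_pos: [0.5606, 0.15, 0.1351]
tcp_rot: [-1.889, -2.51, -0.001]
ft_force: [0.0, -0.7, -0.5]
opening: 0.0005
```

```bash
python3 -c "
from h import *
st()"
```

```text
rail y mm 9.6 lat 0.0 z 0.1351 F along -0.7 lat -0.2 z -0.5 op 0.0005 t 17.1667
```

Request:
drive_tool:
  rows:
    - {"fingers":1,"translation":[0.002,0,0],"twist":0}
    - {"fingers":1,"translation":[0.004,0,0],"twist":0}
    - {"fingers":1,"translation":[0.006,0,0],"twist":0}
    - {"fingers":1,"translation":[0.008,0,0],"twist":0}
    - {"fingers":1,"translation":[0.01,0,0],"twist":0}
    - {"fingers":1,"translation":[0.012,0,0],"twist":0}
    - {"fingers":1,"translation":[0.014,0,0],"twist":0}
    - {"fingers":1,"translation":[0.014,0,0],"twist":0}

```text
t: 17.83
eef_pos: [0.5601, 0.1517, 0.1351]
tcp_rot: [1.889, 2.51, 0.0]
ft_force: [0.1, -2.7, 1.0]
opening: 0.001
```

```bash
python3 -c "
from h import *
st()"
```

```text
rail y mm 11.4 lat 0.0 z 0.1351 F along -2.6 lat -0.6 z 1.0 op 0.001 t 17.8333
```

Request:
drive_tool:
  rows:
    - {"fingers":1,"translation":[0.002,0,0],"twist":0}
    - {"fingers":1,"translation":[0.004,0,0],"twist":0}
    - {"fingers":1,"translation":[0.006,0,0],"twist":0}
    - {"fingers":1,"translation":[0.008,0,0],"twist":0}
    - {"fingers":1,"translation":[0.01,0,0],"twist":0}
    - {"fingers":1,"translation":[0.012,0,0],"twist":0}
    - {"fingers":1,"translation":[0.014,0,0],"twist":0}
    - {"fingers":1,"translation":[0.014,0,0],"twist":0}

```text
t: 18.5
eef_pos: [0.5598, 0.1525, 0.1351]
tcp_rot: [1.89, 2.508, -0.002]
ft_force: [2.3, -5.4, 1.0]
opening: 0.0006
```

```bash
python3 -c "
from h import *
st()"
```

```text
rail y mm 12.2 lat -0.0 z 0.1351 F along -5.8 lat 0.7 z 1.0 op 0.0006 t 18.5
```

Request:
drive_tool:
  rows:
    - {"fingers":1,"translation":[0.002,0,0],"twist":0}
    - {"fingers":1,"translation":[0.004,0,0],"twist":0}
    - {"fingers":1,"translation":[0.006,0,0],"twist":0}
    - {"fingers":1,"translation":[0.008,0,0],"twist":0}
    - {"fingers":1,"translation":[0.008,0,0],"twist":0}
    - {"fingers":1,"translation":[0.008,0,0],"twist":0}
    - {"fingers":1,"translation":[0.008,0,0],"twist":0}
    - {"fingers":1,"translation":[0.008,0,0],"twist":0}

```text
t: 19.17
eef_pos: [0.5598, 0.1526, 0.1351]
tcp_rot: [1.89, 2.507, -0.003]
ft_force: [3.4, -9.1, 2.2]
opening: 0.0002
```

```bash
python3 -c "
from h import *
st()"
```

```text
rail y mm 12.3 lat -0.1 z 0.1351 F along -9.7 lat 0.7 z 2.2 op 0.0002 t 19.1667
```

Request:
drive_tool:
  rows:
    - {"fingers":1,"translation":[0.004,0,0],"twist":0}
    - {"fingers":1,"translation":[0.006,0,0],"twist":0}
    - {"fingers":1,"translation":[0.006,0,0],"twist":0}
    - {"fingers":1,"translation":[0.006,0,0],"twist":0}
    - {"fingers":1,"translation":[0.006,0,0],"twist":0}
    - {"fingers":1,"translation":[0.006,0,0],"twist":0}
    - {"fingers":1,"translation":[0.006,0,0],"twist":0}
    - {"fingers":1,"translation":[0.006,0,0],"twist":0}

```text
t: 19.83
eef_pos: [0.5598, 0.1526, 0.1351]
tcp_rot: [1.891, 2.506, -0.004]
ft_force: [3.8, -10.7, 2.6]
opening: 0.0007
```

```bash
python3 -c "
from h import *
st()"
```

```text
rail y mm 12.3 lat -0.1 z 0.1351 F along -11.3 lat 0.7 z 2.6 op 0.0007 t 19.8333
```

Request:
drive_tool:
  rows:
    - {"fingers":1,"translation":[-0.02,0,0],"twist":0}
    - {"fingers":1,"translation":[-0.06,0,-0.02],"twist":0}
    - {"fingers":1,"translation":[-0.1,0,-0.1],"twist":0}
    - {"fingers":1,"translation":[-0.3,0,-0.3],"twist":0}
    - {"fingers":1,"translation":[-0.5,0,-0.5],"twist":0}
    - {"fingers":1,"translation":[-0.6,0,-0.6],"twist":0}
    - {"fingers":1,"translation":[-0.7,0,-0.6],"twist":0}
    - {"fingers":1,"translation":[-0.7,0,-0.6],"twist":0}

```text
t: 20.5
eef_pos: [0.5893, 0.0518, 0.2263]
tcp_rot: [1.893, 2.504, 0.002]
ft_force: [0.1, 0.0, 0.1]
opening: 0.0004
```

```bash
python3 -c "
from h import *
st();grab('wrist','w7');grab('scene','s7')
a=cv2.imread('pics/w7.png');b=cv2.imread('pics/s7.png')[190:290,340:520]
cv2.imwrite('pics/v7.png',np.vstack([a[0:290,150:450].repeat(1,0)[:, :],]) if 0 else np.hstack([cv2.resize(a[0:290,180:420],(400,483)),cv2.resize(b,(400,222),interpolation=cv2.INTER_CUBIC)[:483] if 0 else np.vstack([cv2.resize(b,(400,222),interpolation=cv2.INTER_CUBIC),np.zeros((261,400,3),np.uint8)])]))"
```

```text
rail y mm -92.7 lat 0.6 z 0.2263 F along 0.0 lat 0.2 z 0.1 op 0.0004 t 20.5
```

View pics/v7.png

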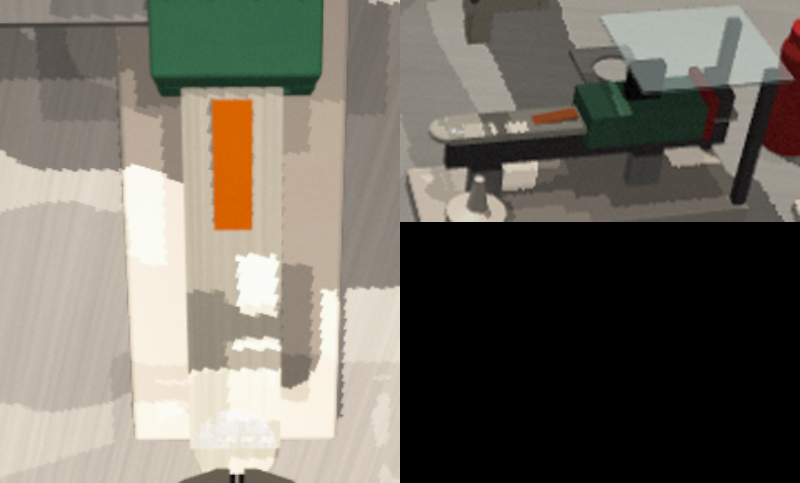

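```bash
python3 -c "
from h import *
print(ctrl.finish_job())"
```

```text
the job is handed in; nothing more can be done
None
```

I threaded the smallest hanger on at the rail's open end, bottle hole to the front, and slid it under the guard. I pushed it the last stretch from behind until it stopped at the red bumper, and handed the job in at about 20.6 s.

- **Bumper:** it stopped moving while the push climbed from about 6 N to a highest reading of 11.3 N. That is below the 15 N at which the bumper starts to give.
- **Tongue:** the last pictures show the orange tongue clear of the saddle and raised behind it. The saddle stands at the bumper.
- **Arm:** it had backed off and raised clear, with about 0 N on the wrist.
- **Flange height:** I felt the flange top at about 117.4 mm above the work surface, against 117 to 118 mm from the cameras.
- **Disagreement:** the wrist and top cameras differed by about 4 mm sideways on the rail tip. I aligned the hanger to the rail within the wrist picture instead, and it went on without noticeable force.
- **Not checked:** I did not measure the bottles and carton again afterwards. I kept the path clear of them and felt no unexpected contact.

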